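# Set up the bench wine filter for its rinse

### The job

Set up the small cellar filter for its rinse: stand the steel jug in the middle of the drip tray and slide the tray fully home under the filter, so that the jug is below the outlet. Slide every filter module lying on the bench down over the centre post until it is seated flat, then slide the pressure collar down on top of them. Leave the bottle, the glass and the spanner where they are.

Things in the scene. Friction and masses are not known exactly. Their poses are not given: they have to be found in the camera images.
- filter: bench filter, fixed: sheet-steel stand with a round base plate 160 mm across (top 85 mm up, underside 75 mm) and an upright steel centre post 24 mm in diameter, tapering to 13 mm in its last 10 mm. Origin on the bench under the post axis, z up. Its tray slot opens at local -x; yaw is 1.5 to 1.85 rad, so it faces the robot's right
- slot_mouth (a point): middle of the tray slot's mouth at bench level (filter local x -75 mm). The slot runs along filter local +x under the plate: 132 mm wide between two side plates 75 mm high, with flared lead-ins reaching 23 mm before the mouth, and ends at a back stop whose face is 142 mm in (filter local x +67 mm)
- post_foot (a point): on the post axis, top of the white seat (52 mm across, 89 mm above the bench) on which the lowest module's hub rests
- post_top (a point): top end of the centre post, on its axis, 262 mm above the bench
- outlet (a point): lower end of the outlet stub under the base plate, on the post axis, 63 mm above the bench
- tray: aluminium drip tray, loose before the slot: 150 (x) by 128 mm (y), walls 18 mm high, 3 mm thick, floor 3 mm. Origin at the underside centre. Black strap handle 16 mm wide (y), 10 to 22 mm above the bench, juts from the -x end to local x -150 mm. 0.35 kg, slides with a few newtons. Home: against the back stop, origin at filter local x -8 mm, y 0, yaw as the filter
- jug: stainless catch jug, no handle, 60 mm across, 55 mm high, wall 2.5 mm, open on top, 160 g, loose. Origin at its underside centre; upright on the bench
- module1: filter module: white plastic hub, a ring 50 mm outside, 27 mm bore, 34 mm high, with a brown cellulose disc 100 mm across, 9 mm thick round its middle; 12 mm of hub stands clear of the disc above and below for the fingertips. 160 g. Same either way up; lies flat. Origin at its centre, z along the bore. Two to four are there (None at the start: absent)
- module2: filter module: white plastic hub, a ring 50 mm outside, 27 mm bore, 34 mm high, with a brown cellulose disc 100 mm across, 9 mm thick round its middle; 12 mm of hub stands clear of the disc above and below for the fingertips. 160 g. Same either way up; lies flat. Origin at its centre, z along the bore. Two to four are there (None at the start: absent)
- module3: filter module: white plastic hub, a ring 50 mm outside, 27 mm bore, 34 mm high, with a brown cellulose disc 100 mm across, 9 mm thick round its middle; 12 mm of hub stands clear of the disc above and below for the fingertips. 160 g. Same either way up; lies flat. Origin at its centre, z along the bore. Two to four are there (None at the start: absent)
- module4: filter module: white plastic hub, a ring 50 mm outside, 27 mm bore, 34 mm high, with a brown cellulose disc 100 mm across, 9 mm thick round its middle; 12 mm of hub stands clear of the disc above and below for the fingertips. 160 g. Same either way up; lies flat. Origin at its centre, z along the bore. Two to four are there (None at the start: absent)
- collar: pressure collar: plain heavy steel ring 64 mm outside, 27 mm bore, 28 mm high, 0.35 kg, lying flat on the bench, with a thin black rubber band round it. The same either way up. Origin at its centre, z along the bore. On the post it rests on the top module
- bottle: bystander: closed green wine bottle, 75 mm across, 300 mm high; origin at its underside
- glass: bystander: tasting glass on a stem, 66 mm across, 155 mm high; origin at its underside
- spanner: bystander: steel spanner 190 mm long, lying on the bench; origin at its underside centre
Mind the look-alikes: they are no part of the job. What is shaped like the collar but blue or red is not meant.

How it is judged:
On the way, in this order (a step that is already met when the one before it is completed fails the run):
1. every module that is there is on the centre post, seated flat (horizontal distance between each of module1, module2, module3, module4 and post_top below 0.004 m and z of each of module1, module2, module3, module4 in the frame of filter below 0.215 m and angle between the z axis of each of module1, module2, module3, module4 and the z axis of filter, either way round below 0.05 rad and linear speed of each of module1, module2, module3, module4 below 0.02 m/s), for 0.2 s.
2. the pressure collar is on the post, flat on top of the modules (horizontal distance between collar and post_top below 0.004 m and z of collar in the frame of filter below 0.245 m and angle between the z axis of collar and the z axis of filter, either way round below 0.05 rad and linear speed of collar below 0.02 m/s and ((angle between collar's own z axis and vertical below 0.1 rad and z of module1 in the frame of collar below -0.025 m) or (angle between collar's own z axis and vertical above 3.04 rad and z of module1 in the frame of collar above 0.025 m)) and ((angle between collar's own z axis and vertical below 0.1 rad and z of module2 in the frame of collar below -0.025 m) or (angle between collar's own z axis and vertical above 3.04 rad and z of module2 in the frame of collar above 0.025 m)) and ((angle between collar's own z axis and vertical below 0.1 rad and z of module3 in the frame of collar below -0.025 m) or (angle between collar's own z axis and vertical above 3.04 rad and z of module3 in the frame of collar above 0.025 m)) and ((angle between collar's own z axis and vertical below 0.1 rad and z of module4 in the frame of collar below -0.025 m) or (angle between collar's own z axis and vertical above 3.04 rad and z of module4 in the frame of collar above 0.025 m))), for 0.2 s.
At the end, for the whole second after the job is handed in: every module present is round the post (within 4 mm of its axis), flat to 0.05 rad and below the post's top, the collar flat on the post above all of them (same tolerances); the tray is home to 4 mm, the jug upright in it with its centre within 22 mm of the outlet's axis; all released and at rest (all of step 1 and all of step 2 and x of tray in the frame of filter between -0.012 and 0 m and horizontal distance between tray and outlet below 0.014 m and angle between tray's own z axis and vertical below 0.04 rad and linear speed of each of tray, jug below 0.02 m/s and angle between jug's own z axis and vertical below 0.08 rad and z of jug in the frame of tray below 0.01 m and horizontal distance between jug and outlet below 0.022 m); the robot touches nothing.
It fails at once if the bottle is pushed more than 3 cm or knocked over (distance of bottle from where it was at the start of the episode above 0.03 m or angle between bottle's own z axis and vertical above 0.5 rad).
It fails at once if the glass is pushed more than 3 cm or knocked over (distance of glass from where it was at the start of the episode above 0.03 m or angle between glass's own z axis and vertical above 0.5 rad).
It fails at once if the spanner is pushed more than 3 cm or knocked over (distance of spanner from where it was at the start of the episode above 0.03 m).
Of module1, module2, module3, module4 only 2 to 4 are there at a start; the rules pass over those that are not, and their reading is None.
At some moment in a run one of module1, module2, module3, module4, collar may be knocked a few centimetres aside while the robot is not near it.
Once in a run the grip may slacken for a moment while it holds something.
It also fails if it takes over 210 s, if anything falls off the work surface, if the arm or the gripper's body presses on something with over 40 N, if the wrist force passes 120 N, or if a joint passes its speed limit or range.

### The arm

A 6-joint arm with a two-finger parallel gripper is mounted at the origin on the work surface. World frame = base frame: x ahead of the robot, y to its left, z up, the work surface at z = 0. Lengths are in m, angles in rad, forces in N, time in s.
With the tool pointing down it reaches from about 0.325 to 0.775 m from the base axis. Payload 5.5 kg.
Tool frame: the origin (TCP) lies midway between the tips of the shut fingers; the grasp point (between the pads) lies 19 mm behind it; z points along the fingers, y is the line along which they close (so a half turn about z gives the same grasp; the last joint's range is limited). The gripper opens to 85 mm and grips with 20 to 120 N. Pads are 22 mm wide; open, the fingers measure 114 mm over their backs; the gripper's body (76 mm by 85 mm) begins 54 mm behind the grasp point. The pads swing forward as they close: fully open they stand 13 mm farther back than shut.
Start: joints at [-1.325, 0.091, 1.231, -0, 1.82, -0.057], TCP at [0.179, -0.573, 0.2] pointing down, gripper open.
Joint ranges: [-2.87, 2.87], [-0.86, 2.18], [0.17, 2.46], [-1.51, 4.65], [0.06, 2.69], [-2.65, 2.65]. Speed limits (rad/s): [2.57, 2.57, 3.01, 3.14, 3.14, 3.14].

### API

Orientations are given as [roll, pitch, yaw] about the fixed x, y, z axes, in that order (R = Rz(yaw) Ry(pitch) Rx(roll)).
In Python, from plant import get_obs, read_camera, get_calibration, hand_in, spot_in gives the robot as it stands.
- The arm moves only by the shell command python3 -m pendant 'ROWS' [FORCE]. ROWS is text: rows parted by semicolons, each of 7 numbers parted by spaces: the shift along the tool's x, y, z in m, then the turn, a rotation vector about the tool's x, y, z in units of 5 degrees (1.0 is 5 degrees), then the finger opening in m, from 0 to 0.0854. In form: tx ty tz wx wy wz fingers; .... A call has 1 to 5 rows; each row is the pose to reach, as a shift and turn from the pose commanded when the call began, along the tool's axes at that moment; what a row does not reach only later rows make up. A row lasts 1/8 s, in which the tool goes at most 62.5 mm and 10.7 degrees, less where a joint would pass 70% of its speed; a pose out of reach is approached as far as the arm can. A call with a gripper value outside its range is refused whole. The fingers move at their own pace and stop on an object; FORCE is the grip in N (left out, the last holds). Time passes only in rows, so rows that repeat a pose let the fingers close. It gives the time, the measured TCP pose, the force, the opening and the grip force at its end, in the units of the state.
- get_obs(): the state, without advancing time (a new reading comes with each control period).
- read_camera(name): name is "scene" or "top"; returns (picture, depth): 420x560x3 uint8, blue, green, red; 420x560 float32, m along the optical axis (not along the pixel's ray), 0 where there is no reading.
- get_calibration(name): a dict with "K" (3x3 intrinsics, pixels), "D" ([k1, k2, p1, p2, k3] as OpenCV has them; the pictures are not rectified), "extrinsics" (4x4, takes a point from camera to world coordinates). Camera axes: x right, y up, looking along -z (the intrinsics and any distortion apply to the point x, -y, -z); pixel columns grow to the right and rows downward; lengths in m; the calibration is good to about 2 mm. A picture is of the moment at which its call begins. get_calibration takes no time and is no camera call.
- hand_in(): hands the job in; it is judged then, once.
Trained networks look in the newest picture that a camera, given by its name, has taken for a name from the list of things; names that differ only in an ending like _2 or _b are one class to them, and where a whole thing is asked for, a point or a joint stands for the part that bears it (a point fixed in the world has none). Each returns a list of dicts, best first, with "conf" (0 to 1); they miss things now and then, are a little off and sometimes report something else, mostly with a low value. They report only what shows in the picture. A call takes as long as a camera call. They do not tell look-alikes from the thing itself.
- spot_in(camera, thing): "centre" ([x, y, z] in m, in the coordinates of the camera as it stood for that picture, good to about 4 mm: the middle of the surface that is visible of it).
The state is a dict: "time": time; "joint_positions": joint angles; "joint_velocities": joint speeds; "effort": joint torques, N m; "eef_pos": TCP position; "eef_rot": TCP orientation; "force": force on the tool from outside, world axes, zero at the start; "ft_torque": the same for the moment, N m; "opening": finger opening in m; "grip_force": force on a finger pad.
Only numpy, scipy, OpenCV 4.12 (cv2) and the standard library are available. Lean on these libraries where they do the work, as an engineer would, in place of code of your own. Each camera call takes 0.05 s, during which the arm holds its last target. There are 200 camera calls.

## Working session

There is one attempt and no reset: what is moved stays moved. The work goes in short steps, Python scripts to look and compute and a shell command to move; the robot and the scene stay as the last step left them, time stands still between calls to the robot, and variables do not carry over. Pictures are saved under pics/ and viewed, at most 14 in all, crops included, and the job is handed in when it is done.

```bash
ls; mkdir -p pics
python3 - <<'E'
from plant import *
import cv2,numpy as np
for n in("scene","top"):
    p,d=read_camera(n);cv2.imwrite(f"pics/{n}0.png",p);np.save(f"pics/{n}0.npy",d)
    c=get_calibration(n);print(n,c["K"],c["D"],np.round(c["extrinsics"],3).tolist())
    for t in["filter","tray","jug","module1","collar","bottle","glass","spanner","post_top"]:
        try:
            for r in spot_in(n,t):
                w=np.array(c["extrinsics"])@np.r_[r["centre"],1];print(t,round(r["conf"],2),w[:3].round(3))
        except Exception as e: print(t,e)
print(get_obs())
E
```

```text
pics
scene [[410.67764197   0.         283.25145933]
 [  0.         410.67764197 210.46495108]
 [  0.           0.           1.        ]] [-0.08252714  0.          0.          0.          0.        ] [[-0.593, -0.639, 0.49, 1.014], [0.805, -0.467, 0.365, 0.323], [-0.005, 0.611, 0.792, 1.004], [0.0, 0.0, 0.0, 1.0]]
filter 0.65 [0.61  0.222 0.082]
filter 0.31 [ 0.446 -0.312  0.022]
tray 0.94 [ 0.584 -0.     0.006]
jug 0.64 [ 0.452 -0.031  0.032]
module1 0.82 [ 0.47  -0.184  0.019]
collar 0.82 [0.445 0.091 0.029]
collar 0.81 [0.34  0.106 0.027]
collar 0.77 [0.432 0.206 0.026]
collar 0.71 [0.295 0.192 0.03 ]
bottle 0.68 [ 0.594 -0.471  0.161]
glass 0.96 [0.642 0.408 0.121]
glass 0.2 [0.611 0.224 0.084]
spanner 0.72 [ 0.734 -0.24   0.006]
spanner 0.68 [0.447 0.091 0.025]
post_top 0.85 [0.604 0.218 0.086]
top [[416.10762183   0.         274.99891162]
 [  0.         416.10762183 206.86897457]
 [  0.           0.           1.        ]] [-0.03400542  0.          0.          0.          0.        ] [[0.005, 0.988, -0.155, 0.333], [-1.0, 0.004, -0.004, -0.031], [-0.004, 0.155, 0.988, 1.277], [0
[... 490 characters left out ...]
joint_positions': array([-1.32468959e+00,  9.11113352e-02,  1.23068303e+00,  4.02904109e-05,
        1.81981130e+00, -5.66902166e-02]), 'joint_velocities': array([ 5.14564400e-04, -1.21733927e-05, -6.67498803e-04, -9.70741855e-04,
       -2.06414659e-04, -1.26849840e-03]), 'effort': array([ 1.15707448e-03, -4.58479142e+01, -4.18103206e+01,  2.75453141e-05,
        8.43137550e-04,  8.58483332e-06]), 'eef_pos': array([ 0.17893639, -0.57271384,  0.19967801]), 'eef_rot': array([-3.14158187e+00, -3.97223901e-05,  3.02806881e-01]), 'force': array([ 0.04863542,  0.06316378, -0.29820977]), 'ft_torque': array([-0.02772956, -0.00868946, -0.01029972]), 'grip_force': 0.0, 'opening': 0.08535869600230153}
```

View pics/top0.png

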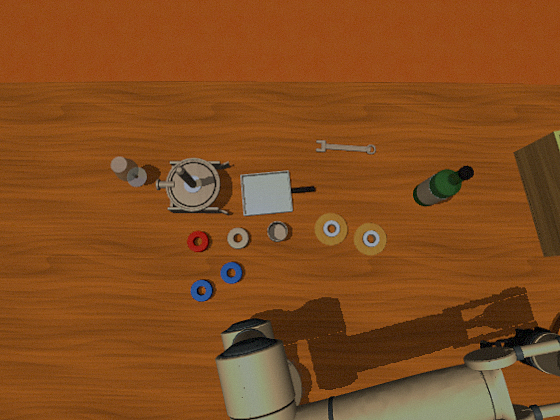

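View pics/scene0.png

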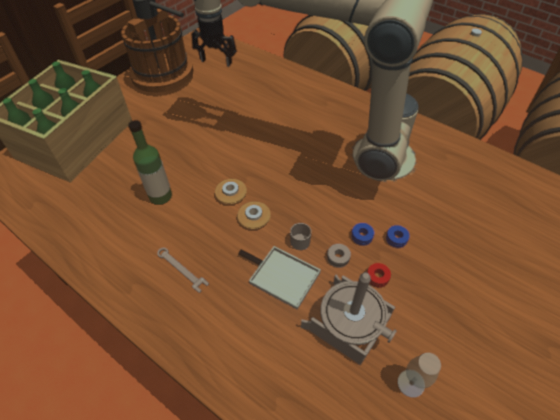

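The top view shows two modules at (331,229) and (370,239), the jug at (278,232), the tray at (268,193) and the filter at (193,186). The bottle, glass and spanner stand well clear.

Four things could be taken for the collar: grey at (238,238), red at (198,241), and blue at (232,272) and (202,291). I choose the grey one and will check it in a crop.

```bash
cat > h.py <<'E'
from plant import *
import cv2,numpy as np
from scipy.optimize import least_squares
def shot(n):
    p,d=read_camera(n);c=get_calibration(n);K,D,E=[np.array(c[k]) for k in("K","D","extrinsics")]
    v,u=np.mgrid[:420,:560];uv=np.stack([u,v],-1).reshape(-1,1,2).astype(float)
    q=cv2.undistortPoints(uv,K,D).reshape(420,560,2)
    P=np.stack([q[...,0]*d,-q[...,1]*d,-d],-1)@E[:3,:3].T+E[:3,3]
    P[d==0]=np.nan
    return p,P
def near(P,p,xy,r,z0,z1):
    m=(np.hypot(P[...,0]-xy[0],P[...,1]-xy[1])<r)&(P[...,2]>z0)&(P[...,2]<z1)
    return P[m],p[m]
def disc(P,xy,R,z0,z1,r=None):
    "centre of filled/ring top of outer radius R: centroid, iterated in a circle slightly larger than R"
    c=np.array(xy,float)
    for i in range(15):
        q,_=near(P,P,c,r or R+.006,z0,z1)
        if len(q)<5:return None
        h=cv2.minEnclosingCircle(q[:,:2].astype(np.float32)); c=.5*(np.array(h[0])+q[:,:2].mean(0))
    return c.round(4),round(h[1],4),len(q),np.median(q[:,2]).round(4)
E
python3 - <<'E'
from h import *
for n in("top","scene"):
    p,P=shot(n)
    print(n,"bench",np.nanmedian(P[...,2][P[...,0]>.3][:]).round(4))
    for k,xy,R,a,b in[("modA disc",(.465,-.19),.05,.015,.027),("modA hub",(.465,-.19),.025,.029,.04),("modB disc",(.44,-.312),.05,.015,.027),("modB hub",(.44,-.312),.025,.029,.04),("jug",(.455,-.03),.03,.048,.062),("collar",(.438,.088),.032,.023,.034),("red",(.428,.207),.032,.023,.034),("plate",(.59,.21),.08,.08,.092),("posttop",(.59,.21),.012,.25,.268)]:
        print(k,disc(P,xy,R,a,b,.1 if k=="posttop" else None))
    q,_=near(P,P,(.583,0),.1,.012,.024);print("tray rim+handle",cv2.minAreaRect((q[:,:2]*1000).astype(np.float32)),len(q))
    hd=q[q[:,1]<-.085];print("handle",hd.mean(0) if len(hd) else 0,len(hd))
    if n=="top":
        cv2.imwrite("pics/c1.png",cv2.resize(p[140:310,90:400],None,fx=2.5,fy=2.5,interpolation=2))
E
```

```text
top bench -0.0013
modA disc (array([ 0.4658, -0.1934]), 0.0501, 616, np.float64(0.0211))
modA hub (array([ 0.4663, -0.1932]), 0.0253, 150, np.float64(0.0338))
modB disc (array([ 0.436 , -0.3122]), 0.0506, 635, np.float64(0.0211))
modB hub (array([ 0.4358, -0.3126]), 0.025, 156, np.float64(0.0336))
jug (array([ 0.4568, -0.0316]), 0.0299, 57, np.float64(0.0548))
collar (array([0.4362, 0.0853]), 0.0319, 282, np.float64(0.0282))
red (array([0.4255, 0.2062]), 0.0321, 281, np.float64(0.0281))
plate (array([0.5861, 0.2152]), 0.0832, 1990, np.float64(0.0862))
posttop (array([0.5865, 0.2132]), 0.0117, 67, np.float64(0.2587))
tray rim+handle ((578.3800659179688, -12.110450744628906), (128.85768127441406, 176.52891540527344), 5.96319580078125) 248
handle [ 0.58574964 -0.09320522  0.02119097] 23
scene bench -0.0002
modA disc (array([ 0.4697, -0.1935]), 0.0524, 524, np.float64(0.0209))
modA hub (array([ 0.4693, -0.1952]), 0.0259, 139, np.float64(0.0335))
modB disc (array([ 0.4401, -0.3124]), 0.0512, 459, np.float64(0.0208))
modB hub (array([ 0.439 , -0.3137]), 0.0272, 122, np.float64(0.0333))
jug (array([ 0.4573, -0.0327]), 0.0309, 102, np.float64(0.0533))
collar (array([0.4394, 0.0876]), 0.0331, 309, np.float64(0.0272))
red (array([0.4292, 0.2066]), 0.0326, 312, np.float64(0.0273))
plate (array([0.5939, 0.2202]), 0.085, 2985, np.float64(0.0856))
posttop (array([0.5931, 0.2152]), 0.0118, 92, np.float64(0.2583))
tray rim+handle ((579.82177734375, -10.957954406738281), (131.3314971923828, 178.21337890625), 5.892866134643555) 386
handle [ 0.58966146 -0.09227783  0.02034264] 30
```

View pics/c1.png

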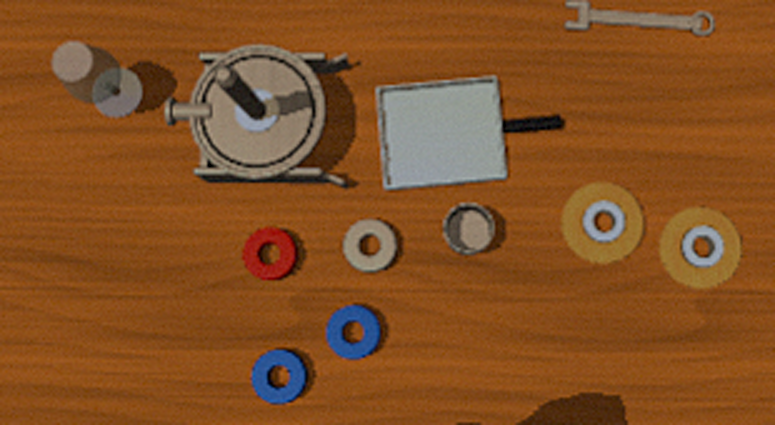

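The crop confirms the grey ring at (370,245) as the collar. Its look-alikes are red at (270,252) and blue at (353,332) and (278,376). The modules are at (604,222) and (703,246).

Next comes a helper that gives the shift in tool axes, plus the filter yaw taken from the side plates.

```bash
cat > go.py <<'E'
import sys,numpy as np
from plant import get_obs
from scipy.spatial.transform import Rotation as R
x,y,z,yaw=map(float,sys.argv[1:5]); o=get_obs()
A=R.from_euler("xyz",o["eef_rot"]); B=R.from_euler("xyz",[np.pi,0,yaw])
print("shift",A.inv().apply(np.array([x,y,z])-o["eef_pos"]).round(4),"turn",(np.degrees((A.inv()*B).as_rotvec())/5).round(2),"|",o["eef_pos"].round(4),o["eef_rot"].round(3),"t",round(o["time"],2),"F",o["force"].round(1),"open",round(o["opening"],4),"grip",round(o["grip_force"],1),"j6",o["joint_positions"][5].round(2))
E
python3 - <<'E'
from h import *
c=np.array([.5895,.2145])
for n in("top","scene"):
    p,P=shot(n)
    q,_=near(P,P,c,.14,.055,.079)
    for s in(-1,1):
        w=q[(s*(q[:,0]-c[0])>.05)&(np.hypot(*(q[:,:2]-c).T)>.075)&(np.abs(q[:,1]-c[1])<.07)]
        if len(w)>5:
            l=cv2.fitLine(w[:,:2].astype(np.float32),cv2.DIST_HUBER,0,.001,.001).ravel();a=np.arctan2(l[1],l[0])%np.pi
            print(n,s,len(w),"yaw",a.round(3),"offset of axis",((c-l[2:])@[-np.sin(a),np.cos(a)]).round(4))
    # tight tip and rim of the plate
    q,_=near(P,P,c,.03,.2595,.268);print("tip",q.mean(0).round(4),len(q))
    print("seat",disc(P,c,.026,.0875,.0915))
    q,_=near(P,P,(.58,-.01),.12,.012,.024);t=q[q[:,1]>-.085];print("tray",cv2.minAreaRect((t[:,:2]*1000).astype(np.float32)))
E
python3 go.py .4376 -.313 .12 0
```

```text
top -1 93 yaw 1.575 offset of axis -0.0746
top 1 51 yaw 1.577 offset of axis 0.0664
tip [0.5885 0.2145 0.262 ] 27
seat (array([0.5812, 0.2094]), 0.0316, 107, np.float64(0.0893))
tray ((552.8053588867188, -7.1488189697265625), (178.70603942871094, 161.41323852539062), 5.950523376464844)
scene -1 74 yaw 1.573 offset of axis -0.0674
scene 1 255 yaw 1.575 offset of axis 0.0733
tip [0.5921 0.2146 0.2615] 35
seat (array([0.5946, 0.2127]), 0.0314, 177, np.float64(0.0891))
tray ((554.9380493164062, -5.674766540527344), (180.3749542236328, 163.88531494140625), 4.82081413269043)
shift [ 0.3244 -0.1708  0.0797] turn [-0.   -0.    3.47] | [ 0.1789 -0.5727  0.1997] [-3.142 -0.     0.303] t 1.2 F [0.3 0.1 0.1] open 0.0856 grip 0.0 j6 -0.06
```

```bash
python3 -m pendant '0.055 -0.028 0.01 0 0 0.6 0.064; 0.11 -0.057 0.02 0 0 1.2 0.064; 0.165 -0.085 0.04 0 0 1.8 0.064; 0.22 -0.114 0.06 0 0 2.4 0.064; 0.27 -0.142 0.07 0 0 2.9 0.064' 40; python3 go.py .4376 -.313 .06 0
```

```text
time: 1.82
eef_pos: [0.3942, -0.3559, 0.1289]
eef_rot: [-3.141, 0.0, 0.048]
force: [0.3, -0.1, 0.5]
opening: 0.0641
grip_force: 0.0
shift [ 0.0454 -0.0407  0.0689] turn [-0.01  0.    0.55] | [ 0.3942 -0.3559  0.1289] [-3.141  0.     0.048] t 1.82 F [ 0.3 -0.1  0.5] open 0.0641 grip 0.0 j6 0.72
```

```bash
python3 -m pendant '0.045 -0.041 0.03 0 0 0.55 0.058; 0.045 -0.041 0.069 0 0 0.55 0.058; 0.045 -0.041 0.069 0 0 0.55 0.058'; python3 -m pendant '0 0 0.02 0 0 0 0.058; 0 0 0.03 0 0 0 0.058; 0 0 0.034 0 0 0 0.058;0 0 0.034 0 0 0 0.058'; python3 -m pendant '0 0 0.002 0 0 0 0.058; 0 0 0.002 0 0 0 0.058; 0 0 0.004 0 0 0 0.058;0 0 0.004 0 0 0 0.058'; python3 go.py .4376 -.313 .022 0
```

```text
time: 2.2
eef_pos: [0.4348, -0.3121, 0.0572]
eef_rot: [-3.137, 0.006, 0.004]
force: [-0.3, 0.3, -0.0]
opening: 0.0579
grip_force: 0.0
time: 2.7
eef_pos: [0.4361, -0.3148, 0.0271]
eef_rot: [3.142, -0.0, 0.001]
force: [-0.3, -0.2, 0.6]
opening: 0.0582
grip_force: 0.0
time: 3.2
eef_pos: [0.4363, -0.3143, 0.0227]
eef_rot: [-3.141, 0.0, 0.002]
force: [0.4, 0.1, -0.4]
opening: 0.0582
grip_force: 0.0
shift [ 0.0013 -0.0013  0.0007] turn [-0.    0.    0.02] | [ 0.4363 -0.3143  0.0227] [-3.141e+00  0.000e+00  2.000e-03] t 3.2 F [ 0.4  0.1 -0.4] open 0.0582 grip 0.0 j6 0.88
```

```bash
python3 -m pendant '0.001 -0.001 0.002 0 0 0 0.058; 0.001 -0.001 0.003 0 0 0 0.058'; python3 -m pendant '0 0 0 0 0 0 0.04; 0 0 0 0 0 0 0.04; 0 0 0 0 0 0 0.04; 0 0 0 0 0 0 0.04' 60; python3 go.py .4376 -.313 .10 0
```

```text
time: 3.45
eef_pos: [0.4373, -0.3133, 0.0197]
eef_rot: [-3.141, 0.0, 0.002]
force: [0.0, 0.3, 0.1]
opening: 0.0579
grip_force: 0.0
time: 3.95
eef_pos: [0.4373, -0.3134, 0.02]
eef_rot: [3.142, -0.0, 0.002]
force: [0.3, -0.2, 0.0]
opening: 0.0402
grip_force: 0.0
shift [ 0.0003 -0.0004 -0.08  ] turn [ 0.   -0.    0.02] | [ 0.4373 -0.3134  0.02  ] [ 3.142e+00 -0.000e+00  2.000e-03] t 3.95 F [ 0.3 -0.2  0. ] open 0.0402 grip 0.0 j6 0.88
```

```bash
python3 -m pendant '0 0 -0.03 0 0 0 0.06; 0 0 -0.06 0 0 0 0.06; 0 0 -0.1 0 0 0 0.06; 0 0 -0.14 0 0 0 0.06; 0 0 -0.14 0 0 0 0.06'
python3 - <<'E'
from h import *
for n in("top","scene"):
    p,P=shot(n);cv2.imwrite(f"pics/{n}1.png",p)
    for k,xy in(("A",(.467,-.194)),("B",(.438,-.313))):
        print(n,k,disc(P,xy,.025,.029,.04,.06))
cv2.imwrite("pics/c2.png",cv2.resize(p[60:260,130:400],None,fx=2.5,fy=2.5))
E
```

```text
time: 4.58
eef_pos: [0.4388, -0.3146, 0.1646]
eef_rot: [3.137, -0.006, 0.002]
force: [0.1, -0.6, 0.6]
opening: 0.0603
grip_force: 0.0
top A (array([ 0.4653, -0.1969]), 0.0309, 151, np.float64(0.0335))
top B (array([ 0.4365, -0.2947]), 0.0167, 36, np.float64(0.0341))
scene A (array([ 0.4687, -0.1946]), 0.0254, 136, np.float64(0.0329))
scene B (array([ 0.439 , -0.3137]), 0.0268, 121, np.float64(0.033))
```

View pics/c2.png

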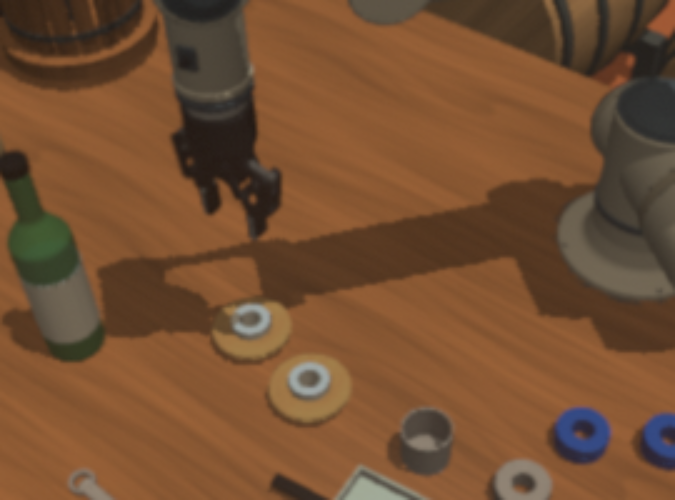

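Run:
```python
from h import *
o=get_obs();print(o["eef_pos"],o["opening"])
for n in("scene","top"):
    p,P=shot(n)
    q,_=near(P,P,o["eef_pos"][:2],.09,.1,.3)
    z=np.sort(q[:,2]);print(n,len(z),z[:12].round(4))
    for a in np.arange(.15,.25,.01):
        w=q[(q[:,2]>=a)&(q[:,2]<a+.01)]
        if len(w):print(a.round(3),len(w),"x",w[:,0].min().round(3),w[:,0].max().round(3),"y",w[:,1].min().round(3),w[:,1].max().round(3))
```

```text
[ 0.43742409 -0.31349103  0.15997411] 0.0601024829357592
scene 718 [0.1963 0.1964 0.1973 0.1979 0.1983 0.1983 0.1992 0.2009 0.2009 0.2015
 0.2017 0.2018]
0.19 7 x 0.426 0.445 y -0.347 -0.277
0.2 39 x 0.425 0.449 y -0.349 -0.27
0.21 37 x 0.428 0.449 y -0.359 -0.269
0.22 38 x 0.425 0.45 y -0.356 -0.269
0.23 34 x 0.427 0.45 y -0.354 -0.271
0.24 62 x 0.425 0.452 y -0.377 -0.251
top 101 [0.2101 0.2392 0.2451 0.2463 0.2472 0.2478 0.2483 0.2485 0.2494 0.2496
 0.2497 0.2501]
0.21 1 x 0.429 0.429 y -0.274 -0.274
0.23 1 x 0.449 0.449 y -0.273 -0.273
0.24 9 x 0.423 0.443 y -0.271 -0.251
```

Run:
```python
from h import *
p,P=shot("scene");c=get_calibration("scene");K,D,E=[np.array(c[k]) for k in("K","D","extrinsics")]
im=cv2.resize(p[100:180,180:280],None,fx=7,fy=7,interpolation=cv2.INTER_NEAREST)
o=get_obs()["eef_pos"]
for z,col in((.160,(0,0,255)),(.173,(0,255,0)),(.196,(255,0,0))):
    for dy in(-.030,.030):
        w=np.linalg.inv(E)@np.r_[o[0],o[1]+dy,z,1]
        uv=cv2.projectPoints(np.array([[w[0],-w[1],-w[2]]]),np.zeros(3),np.zeros(3),K,D)[0].ravel()
        cv2.circle(im,tuple(int(v) for v in((uv-[180,100]+.5)*7)),5,col,-1)
cv2.imwrite("pics/c3.png",im)
```

```text
(no output)
```

View pics/c3.png

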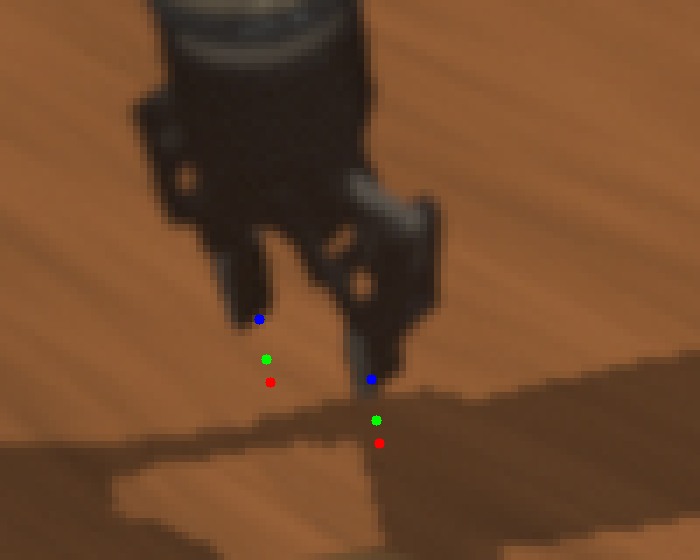

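Crop c3 shows the fingertips at about (250,322) and (365,395), on the blue marks for z≈0.194. The state puts the TCP at z=0.160. So at this opening the real tips are about 33 mm behind the reported TCP. I'll descend again, feeling for contact.

```bash
python3 -m pendant '0 0 0.05 0 0 0 0.058; 0 0 0.1 0 0 0 0.058; 0 0 0.135 0 0 0 0.058; 0 0 0.14 0 0 0 0.058; 0 0 0.14 0 0 0 0.058'; python3 -m pendant '0 0 0.005 0 0 0 0.058; 0 0 0.010 0 0 0 0.058; 0 0 0.012 0 0 0 0.058; 0 0 0.014 0 0 0 0.058;  0 0 0.014 0 0 0 0.058';  python3 - <<'E'
from h import *
o=get_obs();print(o["eef_pos"],o["opening"],o["force"])
p,P=shot("scene")
q,_=near(P,P,o["eef_pos"][:2],.09,.0,.3)
# finger points: outside hub, near pads
w=q[(np.abs(np.abs(q[:,1]-o["eef_pos"][1])-.036)<.012)&(q[:,2]>.026)];print(np.sort(w[:,2])[:10].round(4))
E
```

```text
time: 5.45
eef_pos: [0.4374, -0.3135, 0.0203]
eef_rot: [-3.141, 0.0, 0.002]
force: [0.2, -0.9, -0.0]
opening: 0.0578
grip_force: 0.0
time: 6.08
eef_pos: [0.4372, -0.3133, 0.0058]
eef_rot: [-3.141, 0.0, 0.002]
force: [-1.0, -0.4, 0.5]
opening: 0.058
grip_force: 0.0
[ 0.43724426 -0.31334965  0.00580293] 0.058006264650907476 [-1.01143719 -0.36256539  0.46209439]
[0.0263 0.03   0.0305 0.0328 0.0345 0.0397 0.0416 0.0421 0.0425 0.0429]
```

```bash
for i in 1; do python3 -m pendant '0 0 0.002 0 0 0 0.058; 0 0 0.004 0 0 0 0.058' | grep -E "pos|force"; done;  python3 -m pendant '0 0 0.002 0 0 0 0.058; 0 0 0.003 0 0 0 0.058' | grep -E "pos|force"; python3 -m pendant '0 0 0.002 0 0 0 0.058; 0 0 0.002 0 0 0 0.058' | grep -E "pos|force"
```

```text
eef_pos: [0.4373, -0.3134, 0.0019]
force: [1.1, 0.5, -0.2]
grip_force: 0.0
eef_pos: [0.4372, -0.3133, -0.0013]
force: [-0.7, 0.2, 0.0]
grip_force: 0.0
eef_pos: [0.4372, -0.3133, -0.0034]
force: [0.8, 0.5, -0.7]
grip_force: 0.0
```

```bash
python3 -m pendant '0 0 0.002 0 0 0 0.058; 0 0 0.002 0 0 0 0.058' | grep -E "pos|force";  python3 -m pendant '0 0 0.002 0 0 0 0.058; 0 0 0.002 0 0 0 0.058' | grep -E "pos|force";python3 -m pendant '0 0 0 0 0 0 0.046; 0 0 0 0 0 0 0.046; 0 0 0 0 0 0 0.04; 0 0 0 0 0 0 0.04' 60
```

```text
eef_pos: [0.4372, -0.3133, -0.0053]
force: [-0.5, 0.1, -0.1]
grip_force: 0.0
eef_pos: [0.4372, -0.3133, -0.0073]
force: [-0.0, 0.7, -0.6]
grip_force: 0.0
time: 7.88
eef_pos: [0.4376, -0.3137, -0.0064]
eef_rot: [3.141, -0.001, 0.002]
force: [-0.6, 1.3, 5.7]
opening: 0.0464
grip_force: 61.0
```

```bash
python3 -m pendant '0 0 -0.002 0 0 0 0.04; 0 0 -0.03 0 0 0 0.04; 0 0 -0.08 0 0 0 0.04; 0 0 -0.14 0 0 0 0.04;0 0 -0.19 0 0 0 0.04' | grep -E "pos|force|open"; python3 -m pendant '0 0 -0.06 0 0 0 0.04; 0 0 -0.1 0 0 0 0.04; 0 0 -0.1 0 0 0 0.04';python3 go.py .5903 .2145 .285 0
python3 - <<'E'
from h import *
o=get_obs();
p,P=shot("scene")
q,b=near(P,p,o["eef_pos"][:2],.07,o["eef_pos"][2]-.03,o["eef_pos"][2]+.06)
m=(b[:,2]>b[:,0]*1.8)&(b[:,2]>90);w=q[m];print(len(w),w.mean(0),w.min(0),w.max(0))
cv2.imwrite("pics/c4.png",cv2.resize(p[30:210,130:370],None,fx=3,fy=3))
E
```

```text
eef_pos: [0.4371, -0.3132, 0.1844]
force: [0.8, -0.6, -2.2]
opening: 0.0466
grip_force: 62.1
time: 8.88
eef_pos: [0.4381, -0.314, 0.2865]
eef_rot: [3.138, -0.005, 0.002]
force: [0.2, -0.0, -2.0]
opening: 0.047
grip_force: 44.5
shift [ 1.532e-01 -5.282e-01  2.000e-04] turn [ 0.04 -0.05  0.02] | [ 0.4381 -0.314   0.2865] [ 3.138e+00 -5.000e-03  2.000e-03] t 8.88 F [ 0.2 -0.  -2. ] open 0.047 grip 44.5 j6 0.88
444 [ 0.45348358 -0.303528    0.31344654] [ 0.39024985 -0.36358061  0.30444999] [ 0.48870105 -0.26522509  0.34598266]
```

View pics/c4.png

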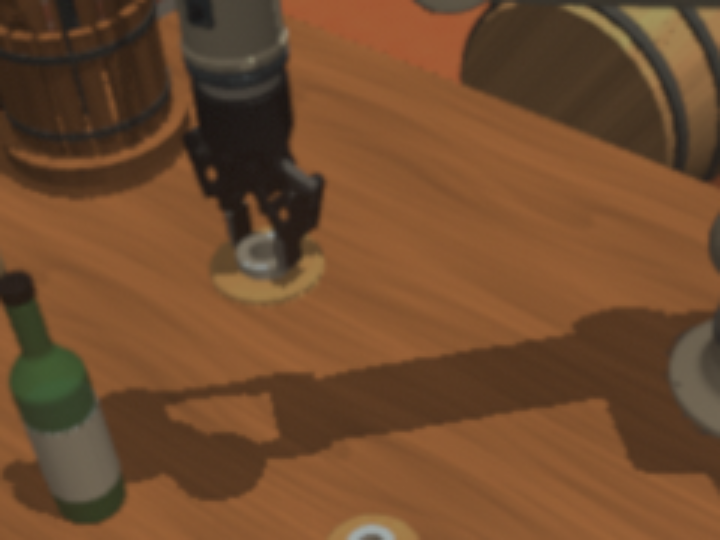

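```bash
python3 -m pendant '0.017 -0.059 0 0 0 0 0.04; 0.034 -0.118 0 0 0 0 0.04; 0.051 -0.176 0 0 0 0 0.04; 0.068 -0.235 0 0 0 0 0.04; 0.085 -0.294 0 0 0 0 0.04' 80 | grep -E "pos|force|open"; python3 -m pendant '0.017 -0.059 0 0 0 0 0.04; 0.034 -0.118 0 0 0 0 0.04; 0.051 -0.176 0 0 0 0 0.04; 0.067 -0.23 0 0 0 0 0.04; 0.067 -0.233 0 0 0 0 0.04';python3 -m pendant '0 0 0 0 0 0 0.04;0 0 0 0 0 0 0.04'|grep force; python3 go.py .5903 .2145 .275 0
python3 - <<'E'
from h import *
o=get_obs();c=(.5903,.2145);z=o["eef_pos"][2]
for n in("top","scene"):
    p,P=shot(n)
    q,b=near(P,p,o["eef_pos"][:2],.07,z+.005,z+.034)
    m=(b[:,2]>b[:,0]*1.6)&(b[:,2]>80);w=q[m];print(n,len(w),w.mean(0),w.min(0),w.max(0))
    if len(w)>10:print(cv2.minEnclosingCircle(w[:,:2].astype(np.float32)))
cv2.imwrite("pics/c5.png",cv2.resize(p[180:400,240:480],None,fx=2.5,fy=2.5))
E
```

```text
eef_pos: [0.5214, -0.0173, 0.2796]
force: [0.9, -0.7, -2.3]
opening: 0.0458
grip_force: 82.0
time: 10.18
eef_pos: [0.5878, 0.2175, 0.277]
eef_rot: [3.14, 0.008, 0.007]
force: [0.3, -0.8, -1.5]
opening: 0.0458
grip_force: 82.2
force: [0.1, -1.0, -0.9]
grip_force: 82.2
shift [ 0.0021 -0.002   0.0075] turn [0.01 0.01 0.  ] | [0.5882 0.2125 0.2825] [3.141e+00 1.000e-03 0.000e+00] t 10.43 F [ 0.1 -1.  -0.9] open 0.0454 grip 82.2 j6 1.86
top 332 [0.56800189 0.21290676 0.30983864] [0.53806581 0.16256373 0.30052003] [0.63344886 0.26219974 0.31464028]
((0.586434543132782, 0.21248579025268555), 0.05005213990807533)
scene 922 [0.60635087 0.21440391 0.30928118] [0.54486954 0.16326113 0.28975293] [0.63963598 0.26128154 0.31639969]
((0.5909249186515808, 0.21231819689273834), 0.049715470522642136)
```

View pics/c5.png

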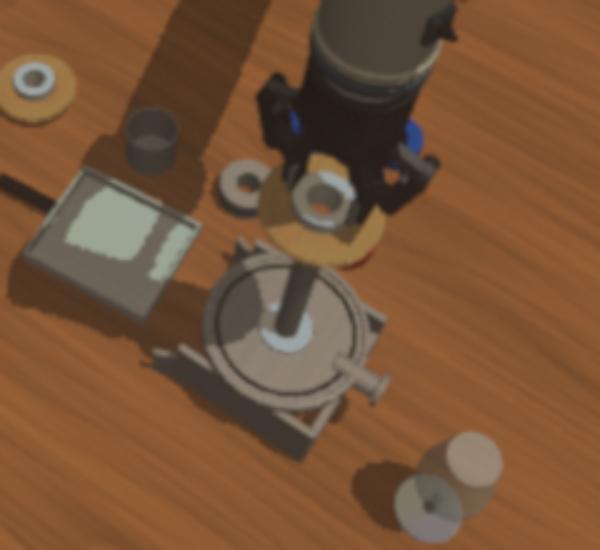

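```bash
python3 -m pendant '0.002 -0.002 0 0 0 0 0.04; 0.002 -0.002 0.01 0 0 0 0.04; 0.002 -0.002 0.02 0 0 0 0.04; 0.002 -0.002 0.03 0 0 0 0.04;0.002 -0.002 0.03 0 0 0 0.04' | grep -E "pos|force|open";  python3 -m pendant '0 0 0.005 0 0 0 0.04; 0 0 0.01 0 0 0 0.04;0 0 0.01 0 0 0 0.04' | grep -E "pos|force|open"
```

```text
eef_pos: [0.5899, 0.2157, 0.251]
force: [-0.4, -0.1, -1.6]
opening: 0.0459
grip_force: 82.2
eef_pos: [0.5903, 0.2158, 0.2424]
force: [1.0, 0.9, -1.8]
opening: 0.0459
grip_force: 82.2
```

```bash
python3 -m pendant '0 0 0.005 0 0 0 0.04; 0 0 0.012 0 0 0 0.04; 0 0 0.018 0 0 0 0.04; 0 0 0.024 0 0 0 0.04;0 0 0.024 0 0 0 0.04' | grep -E "pos|force|open";  python3 -m pendant '0 0 0.004 0 0 0 0.04; 0 0 0.008 0 0 0 0.04;0 0 0.012 0 0 0 0.04;0 0 0.012 0 0 0 0.04' | grep -E "pos|force|open"
```

```text
eef_pos: [0.5901, 0.2158, 0.218]
force: [-0.6, 0.0, -1.7]
opening: 0.0457
grip_force: 82.2
eef_pos: [0.5902, 0.2158, 0.2063]
force: [0.7, -1.2, -1.8]
opening: 0.0454
grip_force: 82.2
```

```bash
python3 -m pendant '0 0 0 0 0 0 0.07;0 0 0 0 0 0 0.07;0 0 0 0 0 0 0.07' | grep -E "pos|force|open"; python3 -m pendant '0 0 -0.05 0 0 0 0.07;0 0 -0.1 0 0 0 0.07;0 0 -0.1 0 0 0 0.07' | grep -E "pos|force|open"; python3 go.py .4677 -.1942 .15 0;python3 - <<'E'
from h import *
for n in("top","scene"):
    p,P=shot(n)
    q,b=near(P,p,(.59,.2145),.06,.088,.25)
    m=(b[:,2]>b[:,0]*1.6)&(b[:,2]>80);w=q[m];print(n,len(w),w.mean(0).round(4),np.percentile(w[:,2],[5,50,95]).round(4))
    print(cv2.minEnclosingCircle(w[:,:2].astype(np.float32)))
    for k,xy,R,a,b in[("A",(.4677,-.194),.025,.029,.04),("collar",(.4378,.0865),.032,.023,.034)]: print(k,disc(P,xy,R,a,b))
E
```

```text
eef_pos: [0.5905, 0.2159, 0.2075]
force: [0.3, -0.1, 0.0]
opening: 0.07
grip_force: 0.0
eef_pos: [0.5913, 0.2162, 0.3135]
force: [1.5, 0.3, 1.0]
opening: 0.0703
grip_force: 0.0
shift [-0.1259  0.4106  0.1611] turn [-0.03 -0.11  0.02] | [0.5913 0.2162 0.3135] [-3.139e+00 -1.000e-02  2.000e-03] t 13.4 F [1.5 0.3 1. ] open 0.0703 grip 0.0 j6 1.87
top 384 [0.5925 0.1941 0.1118] [0.1053 0.1101 0.1143]
((0.5893316268920898, 0.21395644545555115), 0.04999114200472832)
A (array([ 0.4661, -0.1936]), 0.0251, 148, np.float64(0.0335))
collar (array([0.4361, 0.0851]), 0.0318, 286, np.float64(0.0279))
scene 895 [0.6005 0.2183 0.1111] [0.1065 0.11   0.113 ]
((0.5921686291694641, 0.21511848270893097), 0.05033841356635094)
A (array([ 0.4687, -0.195 ]), 0.026, 132, np.float64(0.0336))
collar (array([0.4395, 0.0872]), 0.0328, 304, np.float64(0.0274))
```

```bash
python3 -m pendant '-0.018 0.059 0 0 0 0 0.07; -0.035 0.117 0 0 0 0 0.06; -0.053 0.176 0 0 0 0 0.06; -0.07 0.234 0 0 0 0 0.06; -0.088 0.293 0 0 0 0 0.06' | grep -E "pos"; python3 -m pendant '-0.017 0.058 0.02 0 0 0 0.06; -0.035 0.117 0.04 0 0 0 0.06; -0.035 0.117 0.1 0 0 0 0.06; -0.035 0.117 0.15 0 0 0 0.06; -0.035 0.117 0.2 0 0 0 0.06' | grep pos; python3 -m pendant '0 0 0 0 0 0 0.06;0 0 0 0 0 0 0.06'|grep force; python3 go.py .4677 -.1943 -.006 0
```

```text
eef_pos: [0.5017, -0.0788, 0.3049]
eef_pos: [0.4667, -0.1941, 0.1031]
force: [0.3, -0.8, 0.0]
grip_force: 0.0
shift [-0.0009 -0.0002  0.1144] turn [ 0.01 -0.01  0.02] | [ 0.4685 -0.1945  0.1084] [ 3.141e+00 -1.000e-03  2.000e-03] t 15.0 F [ 0.3 -0.8  0. ] open 0.0599 grip 0.0 j6 1.11
```

```bash
python3 -m pendant '-0.001 0 0.05 0 0 0 0.059; -0.001 0 0.09 0 0 0 0.059; -0.001 0 0.105 0 0 0 0.059; -0.001 0 0.114 0 0 0 0.059; -0.001 0 0.114 0 0 0 0.059' | grep -E "pos|force"; python3 -m pendant '0 0 0 0 0 0 0.04; 0 0 0 0 0 0 0.04; 0 0 0 0 0 0 0.04; 0 0 0 0 0 0 0.04' 80;  python3 -m pendant '0 0 -0.002 0 0 0 0.04; 0 0 -0.04 0 0 0 0.04; 0 0 -0.1 0 0 0 0.04; 0 0 -0.16 0 0 0 0.04;0 0 -0.2 0 0 0 0.04' | grep -E "pos|force|open"; python3 -m pendant '0 0 -0.06 0 0 0 0.04; 0 0 -0.095 0 0 0 0.04; 0 0 -0.095 0 0 0 0.04';python3 go.py .5905 .2155 .285 0
```

```text
eef_pos: [0.4681, -0.1948, -0.0056]
force: [-0.2, 0.4, -0.3]
grip_force: 0.0
time: 16.12
eef_pos: [0.4687, -0.1951, -0.004]
eef_rot: [3.14, -0.004, 0.002]
force: [-1.4, 0.8, 5.6]
opening: 0.0448
grip_force: 80.6
eef_pos: [0.4677, -0.1946, 0.197]
force: [1.1, 0.6, -1.4]
opening: 0.0452
grip_force: 82.1
time: 17.12
eef_pos: [0.4679, -0.1948, 0.2921]
eef_rot: [3.138, -0.006, 0.002]
force: [0.6, -0.6, -1.9]
opening: 0.0452
grip_force: 82.1
shift [ 0.1232 -0.4101  0.0066] turn [ 0.04 -0.07  0.02] | [ 0.4679 -0.1948  0.2921] [ 3.138e+00 -6.000e-03  2.000e-03] t 17.12 F [ 0.6 -0.6 -1.9] open 0.0452 grip 82.1 j6 1.11
```

```bash
python3 -m pendant '0.018 -0.059 0 0 0 0 0.04; 0.035 -0.117 0 0 0 0 0.04; 0.053 -0.176 0 0 0 0 0.04; 0.07 -0.234 0 0 0 0 0.04; 0.088 -0.293 0 0 0 0 0.04' | grep -E "pos"; python3 -m pendant '0.018 -0.059 0 0 0 0 0.04; 0.035 -0.117 0 0 0 0 0.04; 0.035 -0.117 0 0 0 0 0.04; 0.035 -0.117 0 0 0 0 0.04; 0.035 -0.117 0 0 0 0 0.04' | grep -E "pos|force";python3 go.py .5905 .2155 .275 0
python3 - <<'E'
from h import *
o=get_obs();z=o["eef_pos"][2]
for n in("top","scene"):
    p,P=shot(n)
    q,b=near(P,p,o["eef_pos"][:2],.07,z+.005,z+.034)
    m=(b[:,2]>b[:,0]*1.6)&(b[:,2]>80);w=q[m]
    print(n,len(w),w[:,2].mean(),cv2.minEnclosingCircle(w[:,:2].astype(np.float32)))
E
```

```text
eef_pos: [0.5545, 0.1007, 0.2861]
eef_pos: [0.5893, 0.2146, 0.288]
force: [-0.1, -0.1, -0.7]
grip_force: 82.2
shift [ 0.0012 -0.0009  0.013 ] turn [ 0. -0.  0.] | [0.5893 0.2146 0.288 ] [ 3.141 -0.     0.   ] t 18.38 F [-0.1 -0.1 -0.7] open 0.0451 grip 82.2 j6 1.87
top 347 0.3133229896808498 ((0.5869854688644409, 0.21408438682556152), 0.04987243190407753)
scene 954 0.31243193760773535 ((0.5897663831710815, 0.21422433853149414), 0.050975289195775986)
```

```bash
python3 -m pendant '0.002 -0.0005 0.005 0 0 0 0.04; 0.002 -0.0005 0.015 0 0 0 0.04; 0.002 -0.0005 0.025 0 0 0 0.04; 0.002 -0.0005 0.035 0 0 0 0.04;0.002 -0.0005 0.045 0 0 0 0.04' | grep -E "pos|force|open";  python3 -m pendant '0 0 0.01 0 0 0 0.04; 0 0 0.02 0 0 0 0.04; 0 0 0.03 0 0 0 0.04;0 0 0.035 0 0 0 0.04;0 0 0.035 0 0 0 0.04' | grep -E "pos|force|open"
```

```text
eef_pos: [0.5912, 0.2163, 0.2419]
force: [-0.2, -0.2, -0.6]
opening: 0.0449
grip_force: 82.2
eef_pos: [0.5912, 0.2163, 0.2073]
force: [-0.3, -0.7, -2.4]
opening: 0.045
grip_force: 82.2
```

```bash
python3 -m pendant '0 0 0 0 0 0 0.07;0 0 0 0 0 0 0.07;0 0 0 0 0 0 0.07' | grep -E "pos|force|open"; python3 -m pendant '0 0 -0.05 0 0 0 0.075;0 0 -0.1 0 0 0 0.075;0 0 -0.1 0 0 0 0.075;0 0 -0.1 0 0 0 0.075' | grep -E "pos|force|open"; python3 go.py .4378 .0863 .15 0;python3 - <<'E'
from h import *
for n in("top","scene"):
    p,P=shot(n)
    q,b=near(P,p,(.59,.2145),.06,.13,.25)
    m=(b[:,2]>b[:,0]*1.6)&(b[:,2]>80);w=q[m];print(n,len(w),w.mean(0).round(4),np.percentile(w[:,2],[5,50,95]).round(4))
    print(cv2.minEnclosingCircle(w[:,:2].astype(np.float32)))
    for k,xy,R,a,b in[("collar",(.4378,.0865),.032,.023,.034),("jug",(.457,-.032),.03,.048,.062)]: print(k,disc(P,xy,R,a,b))
E
```

```text
eef_pos: [0.5916, 0.2165, 0.2085]
force: [-0.1, 0.0, -0.0]
opening: 0.0701
grip_force: 0.0
eef_pos: [0.5916, 0.2164, 0.3079]
force: [-0.0, 0.5, -0.7]
opening: 0.0749
grip_force: 0.0
shift [-0.1541  0.1299  0.1578] turn [-0.   -0.01  0.02] | [0.5916 0.2164 0.3079] [-3.141e+00 -1.000e-03  2.000e-03] t 20.6 F [-0.   0.5 -0.7] open 0.0749 grip 0.0 j6 1.87
top 381 [0.5932 0.1912 0.1448] [0.1407 0.1446 0.1485]
((0.5894902944564819, 0.21026797592639923), 0.050040945410728455)
collar (array([0.4362, 0.0852]), 0.0319, 283, np.float64(0.0282))
jug (array([ 0.4564, -0.0316]), 0.0299, 59, np.float64(0.0546))
scene 948 [0.5995 0.2162 0.1449] [0.1404 0.1439 0.1471]
((0.5903071761131287, 0.21281036734580994), 0.050919774919748306)
collar (array([0.4391, 0.0874]), 0.0329, 305, np.float64(0.0272))
jug (array([ 0.4562, -0.0328]), 0.0309, 95, np.float64(0.0529))
```

```bash
python3 -m pendant '-0.045 0.038 0 0 0 0 0.076; -0.09 0.076 0.02 0 0 0 0.078; -0.135 0.114 0.06 0 0 0 0.078; -0.154 0.13 0.11 0 0 0 0.078; -0.154 0.13 0.158 0 0 0 0.078' | grep -E "pos"; python3 -m pendant '0 0 0.02 0 0 0 0.078;0 0 0.05 0 0 0 0.078;0 0 0.09 0 0 0 0.078;0 0 0.1 0 0 0 0.078;0 0 0.1 0 0 0 0.078' | grep -E "pos|force"; python3 go.py .4377 .0863 -.02 0
```

```text
eef_pos: [0.4357, 0.0848, 0.1472]
eef_pos: [0.4378, 0.0863, 0.0503]
force: [0.6, 0.0, 0.9]
grip_force: 0.0
shift [-0.     -0.0001  0.0703] turn [0.   0.01 0.02] | [0.4378 0.0863 0.0503] [3.142e+00 1.000e-03 2.000e-03] t 21.95 F [0.6 0.  0.9] open 0.0781 grip 0.0 j6 1.69
```

```bash
python3 -m pendant '0 0 0.02 0 0 0 0.078;0 0 0.04 0 0 0 0.078;0 0 0.05 0 0 0 0.078;0 0 0.056 0 0 0 0.078;0 0 0.056 0 0 0 0.078' | grep -E "pos|force"; python3 -m pendant '0 0 0.006 0 0 0 0.078;0 0 0.01 0 0 0 0.078;0 0 0.014 0 0 0 0.078;0 0 0.014 0 0 0 0.078' | grep -E "pos|force"; python3 -m pendant '0 0 0 0 0 0 0.05; 0 0 0 0 0 0 0.05; 0 0 0 0 0 0 0.05; 0 0 0 0 0 0 0.05' 100
```

```text
eef_pos: [0.438, 0.0862, -0.0055]
force: [-0.3, -0.3, 0.7]
grip_force: 0.0
eef_pos: [0.4373, 0.086, -0.0205]
force: [0.7, 0.4, 0.1]
grip_force: 0.0
time: 23.58
eef_pos: [0.4382, 0.0861, -0.0186]
eef_rot: [3.142, -0.001, 0.002]
force: [-3.5, -1.0, 6.5]
opening: 0.0603
grip_force: 106.1
```

```bash
python3 -m pendant '0 0 -0.002 0 0 0 0.05; 0 0 -0.04 0 0 0 0.05; 0 0 -0.1 0 0 0 0.05; 0 0 -0.16 0 0 0 0.05;0 0 -0.2 0 0 0 0.05' | grep -E "pos|force|open"; python3 -m pendant '0 0 -0.06 0 0 0 0.05; 0 0 -0.1 0 0 0 0.05; 0.05 -0.043 -0.1 0 0 0 0.05; 0.1 -0.086 -0.1 0 0 0 0.05; 0.15 -0.128 -0.1 0 0 0 0.05' | grep -E "pos|force|open"; python3 -m pendant '0 0 0 0 0 0 0.05;0 0 0 0 0 0 0.05;0 0 0 0 0 0 0.05'|grep force; python3 go.py .5905 .2155 .275 0
python3 - <<'E'
from h import *
o=get_obs();z=o["eef_pos"][2]
for n in("top","scene"):
    p,P=shot(n)
    q,b=near(P,p,o["eef_pos"][:2],.036,z+.04,z+.052)
    print(n,len(q),q.mean(0),disc(P,o["eef_pos"][:2],.032,z+.038,z+.052))
cv2.imwrite("pics/c6.png",cv2.resize(p[180:400,240:480],None,fx=2.5,fy=2.5))
E
```

```text
eef_pos: [0.438, 0.0861, 0.1828]
force: [0.3, -0.1, -2.4]
opening: 0.0601
grip_force: 109.0
eef_pos: [0.5813, 0.2094, 0.2793]
force: [1.1, -0.7, -2.9]
opening: 0.0599
grip_force: 109.0
force: [-0.4, 0.5, -2.0]
grip_force: 109.0
shift [ 0.011  -0.008   0.0068] turn [-0.01 -0.03  0.01] | [0.5795 0.2075 0.2817] [-3.141e+00 -2.000e-03  1.000e-03] t 25.2 F [-0.4  0.5 -2. ] open 0.0596 grip 109.0 j6 1.86
top 98 [0.56176357 0.21554491 0.32826065] (array([0.564 , 0.2142]), 0.0338, 101, np.float64(0.3283))
scene 621 [0.58432673 0.20636924 0.3276625 ] (array([0.585 , 0.2077]), 0.0366, 651, np.float64(0.3278))
```

View pics/c6.png

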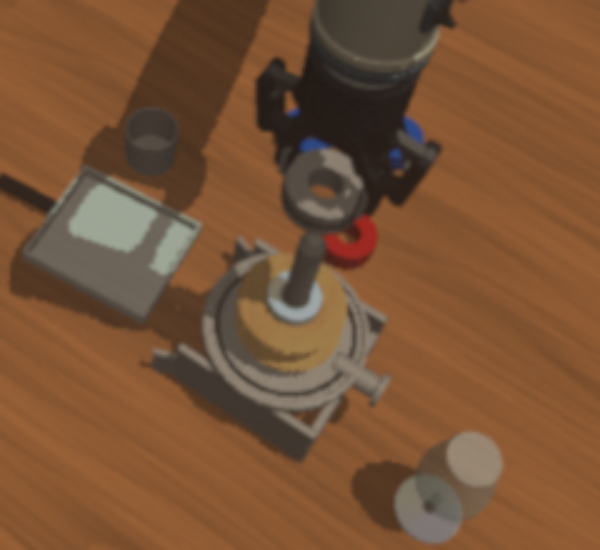

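```bash
python3 -m pendant '0.011 -0.008 0 0 0 0 0.05;0.011 -0.008 0 0 0 0 0.05;0.011 -0.008 0 0 0 0 0.05'|grep -E "pos|force"
python3 - <<'E'
from h import *
o=get_obs();z=o["eef_pos"][2];print(o["eef_pos"])
p,P=shot("scene")
q,b=near(P,p,o["eef_pos"][:2],.045,z+.0445,z+.0505)
print(len(q),cv2.minEnclosingCircle(q[:,:2].astype(np.float32)),np.percentile(q[:,0],[1,99]),np.percentile(q[:,1],[1,99]))
m=((P[...,2]>z+.0445)&(P[...,2]<z+.0505)&(np.hypot(P[...,0]-o["eef_pos"][0],P[...,1]-o["eef_pos"][1])<.045)).astype(np.uint8)
cs,h=cv2.findContours(m,cv2.RETR_CCOMP,cv2.CHAIN_APPROX_NONE)
for c,k in zip(cs,h[0]):
    if len(c)>12:
        w=P[c[:,0,1],c[:,0,0]];print("hole" if k[3]>=0 else "outer",len(c),cv2.minEnclosingCircle(w[:,:2].astype(np.float32)),w[:,:2].mean(0))
E
```

```text
eef_pos: [0.5905, 0.2157, 0.2807]
force: [0.0, 0.8, -3.4]
grip_force: 109.0
[0.59052648 0.21565524 0.28070843]
512 ((0.5922240018844604, 0.21639470756053925), 0.04284069687128067) [0.56428718 0.6224192 ] [0.18210593 0.25226119]
outer 114 ((0.5965185165405273, 0.21953673660755157), 0.03795246034860611) [0.5952473 0.2186599]
hole 45 ((0.5917666554450989, 0.214930921792984), 0.017675504088401794) [0.59237514 0.21495407]
```

```bash
python3 -m pendant '0 0 0.01 0 0 0 0.05; 0 0 0.02 0 0 0 0.05; 0 0 0.03 0 0 0 0.05;0 0 0.04 0 0 0 0.05;0 0 0.045 0 0 0 0.05' | grep -E "pos|force|open";  python3 -m pendant '0 0 0.006 0 0 0 0.05; 0 0 0.012 0 0 0 0.05; 0 0 0.02 0 0 0 0.05;0 0 0.029 0 0 0 0.05;0 0 0.029 0 0 0 0.05' | grep -E "pos|force|open"
```

```text
eef_pos: [0.5907, 0.216, 0.2336]
force: [0.8, -0.1, -2.4]
opening: 0.0603
grip_force: 109.0
eef_pos: [0.5907, 0.2161, 0.2044]
force: [-0.9, 0.1, -3.8]
opening: 0.0598
grip_force: 109.0
```

```bash
python3 -m pendant '0 0 0.003 0 0 0 0.05; 0 0 0.003 0 0 0 0.05' | grep -E "pos|force|open";python3 -m pendant '0 0 0 0 0 0 0.08;0 0 0 0 0 0 0.08;0 0 0 0 0 0 0.08;0 0 0 0 0 0 0.08' | grep -E "pos|force|open"; python3 -m pendant '0 0 -0.05 0 0 0 0.08;0 0 -0.1 0 0 0 0.08;0 0 -0.1 0 0 0 0.08;0 0 -0.1 0 0 0 0.08' | grep -E "pos|force|open"; python3 go.py .4567 -.0322 .13 0;python3 - <<'E'
from h import *
for n in("top","scene"):
    p,P=shot(n)
    q,b=near(P,p,(.59,.2145),.035,.165,.25);print(n,len(q),np.percentile(q[:,2],[5,50,80]).round(4))
    print("collar top",disc(P,(.59,.2145),.032,.179,.191))
    q,_=near(P,P,(.58,-.01),.14,.013,.022)
    l=q[(q[:,1]>-.08)&(q[:,1]<.09)&(q[:,0]<.66)&(q[:,0]>.5)];print("tray",cv2.minAreaRect((l[:,:2]*1000).astype(np.float32)))
    h=q[(q[:,1]<-.09)&(q[:,0]>.56)&(q[:,0]<.62)&(q[:,1]>-.17)];print("handle",len(h),h.mean(0) if len(h) else 0,h.min(0) if len(h) else 0)
cv2.imwrite("pics/c7.png",cv2.resize(p[180:400,200:480],None,fx=2.5,fy=2.5))
E
```

```text
eef_pos: [0.5908, 0.216, 0.2029]
force: [-1.8, -1.9, -2.9]
opening: 0.0601
grip_force: 109.0
eef_pos: [0.5912, 0.2162, 0.2033]
force: [-0.1, 0.5, 0.1]
opening: 0.0802
grip_force: 0.0
eef_pos: [0.5911, 0.2162, 0.3028]
force: [0.1, -1.0, -0.6]
opening: 0.0801
grip_force: 0.0
shift [-0.1349  0.2482  0.1727] turn [-0.   -0.    0.02] | [0.5911 0.2162 0.3028] [-3.141e+00 -0.000e+00  2.000e-03] t 28.23 F [ 0.1 -1.  -0.6] open 0.0801 grip 0.0 j6 1.87
top 243 [0.1715 0.1852 0.1875]
collar top (array([0.591 , 0.2046]), 0.0318, 182, np.float64(0.1852))
tray ((577.4473876953125, -1.6629104614257812), (129.50753784179688, 155.10597229003906), 5.7015814781188965)
handle 60 [ 0.58762589 -0.1171331   0.0196931 ] [ 0.57845163 -0.14271863  0.01385038]
scene 679 [0.1719 0.185  0.1925]
collar top (array([0.5943, 0.2137]), 0.0323, 450, np.float64(0.1848))
tray ((578.91650390625, -0.9745407104492188), (131.34153747558594, 157.87213134765625), 5.998682975769043)
handle 77 [ 0.59293776 -0.11763356  0.01926732] [ 0.58003672 -0.14695832  0.01359256]
```

View pics/c7.png

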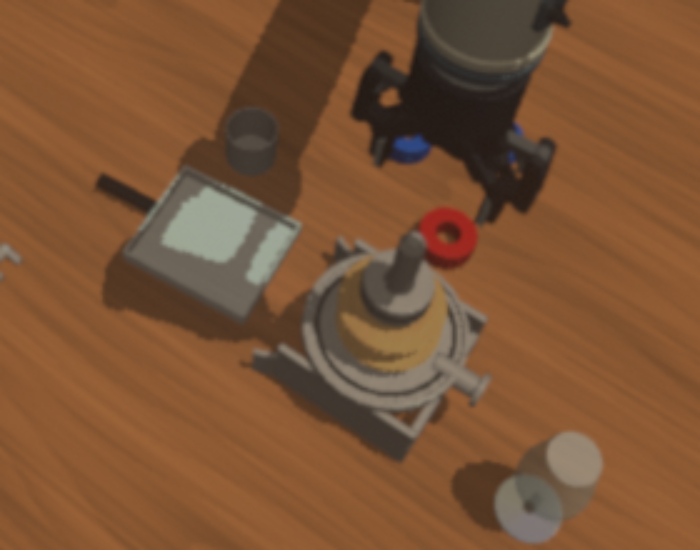

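The crop shows the collar seated on the stack at (395,290), and its top measures z≈0.185 as it should. The red ring at (447,237) is untouched. The jug is next, at (252,140).

```bash
python3 -m pendant '-0.03 0.055 0 0 0 0 0.08; -0.06 0.11 0 0 0 0 0.08; -0.09 0.165 0.02 0 0 0 0.08; -0.115 0.21 0.06 0 0 0 0.08; -0.135 0.248 0.1 0 0 0 0.08' | grep -E "pos"; python3 -m pendant '0 0 0.05 0 0 0 0.08;0 0 0.1 0 0 0 0.08;0 0 0.13 0 0 0 0.08;0 0 0.13 0 0 0 0.08' | grep -E "pos|force"; python3 go.py .4567 -.0322 -.003 0
```

```text
eef_pos: [0.4558, -0.032, 0.2024]
eef_pos: [0.4543, -0.0303, 0.0703]
force: [0.0, -0.3, 0.5]
grip_force: 0.0
shift [0.0029 0.002  0.0732] turn [-0.01  0.09  0.02] | [ 0.4543 -0.0303  0.0703] [-3.14e+00  8.00e-03  2.00e-03] t 29.45 F [ 0.  -0.3  0.5] open 0.0799 grip 0.0 j6 1.43
```

```bash
python3 -m pendant '0 0 0.03 0 0 0 0.08;0 0 0.06 0 0 0 0.08;0 0 0.073 0 0 0 0.08;0 0 0.073 0 0 0 0.08' | grep -E "pos|force"; python3 -m pendant '0 0 0 0 0 0 0.045; 0 0 0 0 0 0 0.045; 0 0 0 0 0 0 0.045; 0 0 0 0 0 0 0.045' 40;python3 -m pendant '0 0 -0.003 0 0 0 0.045;0 0 -0.02 0 0 0 0.045;0 0 -0.05 0 0 0 0.045;0 0 -0.08 0 0 0 0.045;0 0 -0.08 0 0 0 0.045' | grep -E "pos|force|open"; python3 go.py .578 -.001 .05 0;python3 - <<'E'
from h import *
o=get_obs()["eef_pos"]
for n in("top","scene"):
    p,P=shot(n)
    print(n,disc(P,o[:2],.03,o[2]+.05,o[2]+.064))
cv2.imwrite("pics/c8.png",cv2.resize(p[150:330,200:440],None,fx=2.5,fy=2.5))
E
```

```text
eef_pos: [0.4571, -0.0306, 0.0016]
force: [0.2, 1.1, -0.1]
grip_force: 0.0
time: 30.45
eef_pos: [0.4587, -0.031, 0.0038]
eef_rot: [3.141, -0.004, 0.002]
force: [-1.4, -0.7, 6.1]
opening: 0.0588
grip_force: 43.6
eef_pos: [0.459, -0.0309, 0.0849]
force: [-1.0, -0.4, -1.2]
opening: 0.0587
grip_force: 43.6
shift [ 0.1188 -0.0297  0.0356] turn [ 0.01 -0.07  0.02] | [ 0.459  -0.0309  0.0849] [ 3.141e+00 -6.000e-03  2.000e-03] t 31.07 F [-1.  -0.4 -1.2] open 0.0587 grip 43.6 j6 1.43
top None
scene (array([ 0.4567, -0.0599]), 0.0164, 28, np.float64(0.1417))
```

View pics/c8.png

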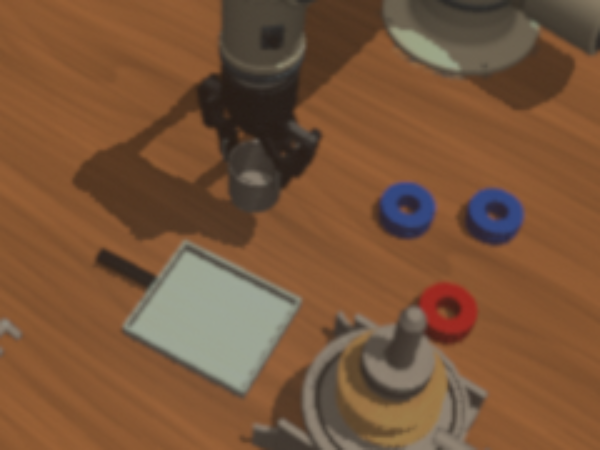

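Crop c8 shows the jug held upright at (253,175). The tray is clear at (212,318).

```bash
python3 -m pendant '0.04 -0.01 0 0 0 0 0.045;0.08 -0.02 0 0 0 0 0.045;0.12 -0.03 0 0 0 0 0.045;0.12 -0.03 0.03 0 0 0 0.045;0.12 -0.03 0.05 0 0 0 0.045' | grep -E "pos|force|open"; python3 -m pendant '0 0 0.005 0 0 0 0.045;0 0 0.01 0 0 0 0.045;0 0 0.013 0 0 0 0.045;0 0 0.013 0 0 0 0.045' | grep -E "pos|force|open"; python3 go.py .579 -.001 .008 0
```

```text
eef_pos: [0.5754, -0.0003, 0.0273]
force: [-0.2, 0.6, -2.1]
opening: 0.0587
grip_force: 43.6
eef_pos: [0.5774, -0.0006, 0.0191]
force: [0.4, -0.6, -2.6]
opening: 0.0588
grip_force: 43.6
shift [0.0016 0.0004 0.0111] turn [ 0.   -0.01  0.02] | [ 0.5774 -0.0006  0.0191] [ 3.142e+00 -1.000e-03  2.000e-03] t 32.3 F [ 0.4 -0.6 -2.6] open 0.0588 grip 43.6 j6 1.51
```

```bash
python3 -m pendant '0.001 0 0.005 0 0 0 0.045;0.001 0 0.009 0 0 0 0.045;0.001 0 0.009 0 0 0 0.045' | grep -E "pos|force|open"; python3 -m pendant '0 0 0.002 0 0 0 0.045;0 0 0.002 0 0 0 0.045' | grep -E "pos|force|open";  python3 -m pendant '0 0 0.002 0 0 0 0.045;0 0 0.002 0 0 0 0.045' | grep -E "pos|force|open"
```

```text
eef_pos: [0.5777, -0.0004, 0.0087]
force: [0.2, 0.0, -1.7]
opening: 0.0589
grip_force: 43.6
eef_pos: [0.5781, -0.0005, 0.0073]
force: [-0.8, -0.0, -1.6]
opening: 0.0587
grip_force: 43.6
eef_pos: [0.5784, -0.0005, 0.0069]
force: [-3.6, 1.4, 4.8]
opening: 0.059
grip_force: 44.1
```

```bash
python3 -m pendant '0 0 0 0 0 0 0.08;0 0 0 0 0 0 0.08;0 0 0 0 0 0 0.08;0 0 -0.04 0 0 0 0.08;0 0 -0.1 0 0 0 0.08' | grep -E "pos|force|open"; python3 -m pendant '0 0.03 -0.05 0 0 -2 0.08;0 0.06 -0.05 0 0 -4 0.08;0.01 0.09 -0.05 0 0 -6 0.06;0.013 0.13 -0.05 0 0 -8 0.05;0.013 0.134 -0.05 0 0 -10 0.045' | grep pos
python3 - <<'E'
from h import *
for n in("top","scene"):
    p,P=shot(n)
    print(n,"jug",disc(P,(.577,-.001),.03,.051,.064))
    q,_=near(P,P,(.58,-.01),.14,.013,.022)
    l=q[(q[:,1]>-.08)&(q[:,1]<.09)&(q[:,0]<.66)&(q[:,0]>.5)];print("tray",cv2.minAreaRect((l[:,:2]*1000).astype(np.float32)))
    h=q[(q[:,1]<-.09)&(q[:,0]>.56)&(q[:,0]<.62)&(q[:,1]>-.17)];print("handle",len(h),h.mean(0) if len(h) else 0,h.min(0) if len(h) else 0)
E
python3 go.py .5916 -.135 .06 1.672
```

```text
eef_pos: [0.5765, -0.0004, 0.1037]
force: [0.7, 0.1, 0.0]
opening: 0.0802
grip_force: 0.0
eef_pos: [0.5912, -0.1371, 0.1548]
top jug (array([0.5752, 0.0007]), 0.0297, 70, np.float64(0.0567))
tray ((576.5472412109375, 2.595703125), (130.1558837890625, 146.86099243164062), 5.685678958892822)
handle 44 [ 0.58528457 -0.11332426  0.01918714] [ 0.5780916  -0.14316913  0.01351681]
scene jug (array([ 0.5786, -0.0006]), 0.0309, 102, np.float64(0.0564))
tray ((579.1397094726562, -1.2764205932617188), (131.4631805419922, 158.7091064453125), 5.403369426727295)
handle 79 [ 0.59310705 -0.11830525  0.01935432] [ 0.58073987 -0.14620961  0.01318362]
shift [0.0006 0.     0.095 ] turn [-0.01  0.   -9.14] | [ 0.5912 -0.1355  0.155 ] [-3.141  0.     0.874] t 34.52 F [-0.1  1.   0.2] open 0.0452 grip 0.0 j6 0.42
```

```bash
python3 -m pendant '0 0 0 0 0 -2 0.03;0 0 0.02 0 0 -4 0.02;0 0 0.04 0 0 -6 0.02;0 0 0.06 0 0 -8 0.02;0 0 0.06 0 0 -9.1 0.02' | grep pos; python3 -m pendant '0 0 0 0 0 0 0.02;0 0 0 0 0 0 0.02' | grep -E "pos|open"
python3 - <<'E'
from h import *
o=get_obs();print(o["eef_pos"],o["opening"])
for n in("scene","top"):
    p,P=shot(n)
    q,_=near(P,P,o["eef_pos"][:2],.04,.05,.3);print(n,np.sort(q[:,2])[:10].round(4))
E
python3 go.py .5916 -.135 .06 1.672
```

```text
eef_pos: [0.5902, -0.1333, 0.0928]
eef_pos: [0.5916, -0.1341, 0.0959]
opening: 0.0199
[ 0.59162966 -0.13413111  0.09592438] 0.019896748524163562
scene [0.128  0.1285 0.1286 0.1295 0.1306 0.1307 0.1318 0.132  0.1329 0.133 ]
top [0.1316 0.1329 0.1347 0.1459 0.1537 0.1648 0.1722 0.1776 0.1789 0.1795]
shift [-0.0007 -0.0001  0.0359] turn [ 0.01  0.   -0.06] | [ 0.5916 -0.1343  0.0959] [3.141 0.    1.667] t 35.5 F [-0.5 -0.5 -0.4] open 0.0203 grip 0.0 j6 -0.38
```

```bash
python3 -m pendant '0 0 0 0 0 0 0.045;0 0 0 0 0 0 0.045;0 0 0.04 0 0 0 0.045;0 0 0.08 0 0 0 0.045;0 0 0.1 0 0 0 0.045' | grep -E "pos|force"; python3 -m pendant '0 0 0.006 0 0 0 0.045;0 0 0.012 0 0 0 0.045;0 0 0.012 0 0 0 0.045' | grep -E "pos|force"; python3 -m pendant '0 0 0.003 0 0 0 0.045;0 0 0.006 0 0 0 0.045;0 0 0.006 0 0 0 0.045' | grep -E "pos|force"
```

```text
eef_pos: [0.5899, -0.1341, -0.0074]
force: [-0.3, 0.2, -0.9]
grip_force: 0.0
eef_pos: [0.592, -0.1346, -0.0156]
force: [0.6, 0.4, 0.6]
grip_force: 0.0
eef_pos: [0.5912, -0.1344, -0.0228]
force: [0.2, -0.0, 0.9]
grip_force: 0.0
```

```bash
python3 -m pendant '0 0 0 0 0 0 0.02;0 0 0 0 0 0 0.005;0 0 0 0 0 0 0.005;0 0 0 0 0 0 0.005;0 0 0 0 0 0 0.005' 40; python3 go.py .5907 .07 -.022 1.575
```

```text
time: 37.5
eef_pos: [0.5916, -0.1345, -0.0223]
eef_rot: [3.141, 0.0, 1.668]
force: [0.1, -0.0, 2.5]
opening: 0.0148
grip_force: 43.0
shift [ 0.2036  0.0191 -0.0003] turn [0.01 0.   1.07] | [ 0.5916 -0.1345 -0.0223] [3.141 0.    1.668] t 37.5 F [ 0.1 -0.   2.5] open 0.0148 grip 43.0 j6 -0.38
```

```bash
python3 -m pendant '0 0 0 0 0 0.3 0.005;0 0 0 0 0 0.6 0.005;0 0 0 0 0 0.9 0.005;0 0 0 0 0 1.07 0.005;0 0 0 0 0 1.07 0.005' | grep -E "pos|rot|force|open"; python3 go.py .5922 -.1345 -.022 1.575
python3 - <<'E'
from h import *
for n in("top","scene"):
    p,P=shot(n)
    print(n,"jug",disc(P,(.59,-.001),.03,.051,.064))
    q,_=near(P,P,(.591,0.0),.11,.013,.022)
    l=q[(q[:,1]>-.065)&(q[:,1]<.09)];print("tray",cv2.minAreaRect((l[:,:2]*1000).astype(np.float32)))
E
```

```text
eef_pos: [0.591, -0.1345, -0.0224]
eef_rot: [-3.141, 0.0, 1.574]
force: [-3.8, -1.3, 5.2]
opening: 0.0146
grip_force: 43.5
shift [ 0.      0.0012 -0.0004] turn [-0.01  0.   -0.01] | [ 0.591  -0.1345 -0.0224] [-3.141  0.     1.574] t 38.12 F [-3.8 -1.3  5.2] open 0.0146 grip 43.5 j6 -0.28
top jug (array([0.5861, 0.0008]), 0.0301, 60, np.float64(0.0575))
tray ((587.4515991210938, 7.122001647949219), (127.2451171875, 139.61778259277344), 0.07900187373161316)
scene jug (array([0.5884, 0.0007]), 0.0308, 101, np.float64(0.0564))
tray ((589.6207885742188, 7.176826477050781), (130.7779998779297, 143.73306274414062), 0.3956601321697235)
```

```bash
python3 -m pendant '0.005 0.001 0 0 0 0 0.005;0.013 0.002 0 0 0 0 0.005;0.022 0.002 0 0 0 0 0.005;0.03 0.002 0 0 0 0 0.005;0.03 0.002 0 0 0 0 0.005' | grep -E "pos|rot|force|open"; python3 -m pendant '0.01 0 0 0 0 0 0.005;0.02 0 0 0 0 0 0.005;0.03 0 0 0 0 0 0.005;0.04 0 0 0 0 0 0.005;0.04 0 0 0 0 0 0.005' | grep -E "pos|rot|force|open";python3 - <<'E'
from h import *
for n in("top","scene"):
    p,P=shot(n)
    print(n,"jug",disc(P,(.59,.069),.03,.051,.064))
cv2.imwrite("pics/c9.png",cv2.resize(read_camera("top")[0][140:240,140:340],None,fx=4,fy=4))
E
```

```text
eef_pos: [0.5936, -0.103, -0.0224]
eef_rot: [3.141, -0.001, 1.576]
force: [0.3, 0.0, 4.3]
opening: 0.0147
grip_force: 43.3
eef_pos: [0.5931, -0.0636, -0.0223]
eef_rot: [3.141, -0.001, 1.576]
force: [-1.0, -1.2, 4.8]
opening: 0.0149
grip_force: 43.4
top jug (array([0.59  , 0.0706]), 0.0301, 67, np.float64(0.0575))
scene jug (array([0.591 , 0.0717]), 0.0312, 108, np.float64(0.0561))
```

View pics/c9.png

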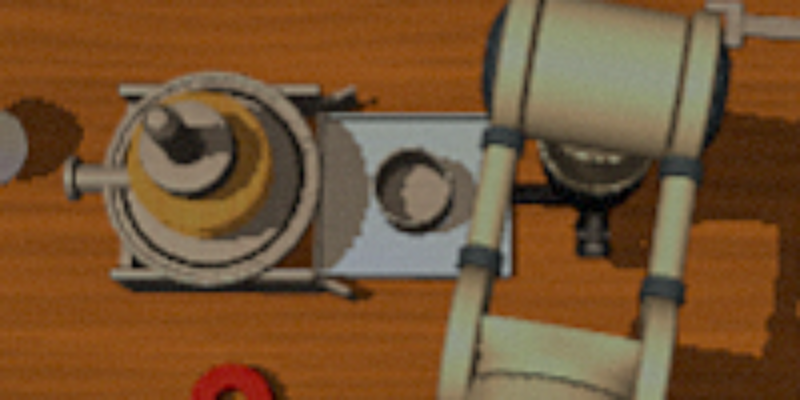

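The tray front, near column 318 in the crop, is already inside the slot mouth and the side forces are small. I'll keep pushing and watch for the back stop.

```bash
python3 -m pendant '0.01 0 0 0 0 0 0.005;0.02 0 0 0 0 0 0.005;0.03 0 0 0 0 0 0.005;0.04 0 0 0 0 0 0.005;0.05 0 0 0 0 0 0.005' | grep -E "pos|rot|force|open"; python3 -m pendant '0.01 0 0 0 0 0 0.005;0.02 0 0 0 0 0 0.005;0.03 0 0 0 0 0 0.005;0.04 0 0 0 0 0 0.005;0.05 0 0 0 0 0 0.005' | grep -E "pos|rot|force|open";python3 -m pendant '0.01 0 0 0 0 0 0.005;0.02 0 0 0 0 0 0.005;0.025 0 0 0 0 0 0.005;0.025 0 0 0 0 0 0.005' | grep -E "pos|rot|force|open"
```

```text
eef_pos: [0.5929, -0.0154, -0.0223]
eef_rot: [3.141, 0.002, 1.575]
force: [0.1, -6.0, 4.8]
opening: 0.0146
grip_force: 43.4
eef_pos: [0.5926, 0.0346, -0.0223]
eef_rot: [-3.142, 0.002, 1.574]
force: [-0.7, -5.8, 5.2]
opening: 0.0145
grip_force: 43.5
eef_pos: [0.5925, 0.0604, -0.0224]
eef_rot: [-3.141, 0.0, 1.575]
force: [-0.7, -2.5, 5.4]
opening: 0.0147
grip_force: 43.5
```

```bash
python3 -m pendant '0.003 0 0 0 0 0 0.005;0.006 0 0 0 0 0 0.005;0.006 0 0 0 0 0 0.005' | grep -E "pos|force: "; python3 -m pendant '0.002 0 0 0 0 0 0.005;0.003 0 0 0 0 0 0.005;0.003 0 0 0 0 0 0.005' | grep -E "pos|force: ";python3 -m pendant '0.002 0 0 0 0 0 0.005;0.003 0 0 0 0 0 0.005;0.003 0 0 0 0 0 0.005' | grep -E "pos|force: "
```

```text
eef_pos: [0.5924, 0.0658, -0.0223]
force: [0.3, -5.0, 5.2]
grip_force: 43.5
eef_pos: [0.5924, 0.0684, -0.0223]
force: [-0.9, -6.3, 6.0]
grip_force: 43.5
eef_pos: [0.5924, 0.0704, -0.0223]
force: [0.5, -9.0, 5.7]
grip_force: 43.5
```

```bash
python3 -m pendant '0.002 0 0 0 0 0 0.005;0.002 0 0 0 0 0 0.005;0.002 0 0 0 0 0 0.005' | grep -E "pos|force: "; python3 -m pendant '0.002 0 0 0 0 0 0.005;0.002 0 0 0 0 0 0.005;0.002 0 0 0 0 0 0.005' | grep -E "pos|force: "
```

```text
eef_pos: [0.5924, 0.0703, -0.0224]
force: [-1.6, -15.2, 6.1]
grip_force: 43.6
eef_pos: [0.5923, 0.0703, -0.0224]
force: [-1.2, -19.7, 7.6]
grip_force: 43.7
```

```bash
python3 -m pendant '-0.004 0 0 0 0 0 0.005;-0.004 0 0 0 0 0 0.005;-0.004 0 0 0 0 0 0.04;-0.004 0 0 0 0 0 0.04;-0.004 0 0 0 0 0 0.04' | grep -E "pos|force|open"; python3 -m pendant '0 0 -0.03 0 0 0 0.04;-0.02 0 -0.08 0 0 0 0.04;-0.06 0 -0.14 0 0 0 0.04;-0.12 0 -0.2 0 0 0 0.04;-0.17 0 -0.22 0 0 0 0.04' | grep -E "pos|force|open";python3 -m pendant '-0.06 0 0 0 0 0 0.04;-0.12 0 0 0 0 0 0.04;-0.12 0 0 0 0 0 0.04;-0.12 0 0 0 0 0 0.04' | grep -E "pos|force|open"
python3 - <<'E'
from h import *
for n in("top","scene"):
    p,P=shot(n)
    print("collar top",disc(P,(.591,.2145),.032,.179,.191))
    print("disc2",disc(P,(.591,.2145),.05,.138,.150))
    h,_=near(P,P,(.591,.09),.06,.012,.024);h=h[(h[:,1]<.128)&(np.abs(h[:,0]-.591)<.014)]
    print("handle",len(h),np.percentile(h[:,1],[0,2,98]).round(4),h.mean(0).round(4))
    q,_=near(P,P,(.591,.13),.09,.012,.024);q=q[(q[:,1]>.1)&(q[:,1]<.14)&(np.abs(q[:,0]-.59)>.012)&(np.abs(q[:,0]-.59)<.06)];print("rear wall y",len(q),np.percentile(q[:,1],[0,5,50,95]).round(4))
    j,_=near(P,P,(.59,.206),.05,.045,.062);print("jug pts",len(j),j.mean(0).round(3) if len(j) else 0)
    im=cv2.resize(p[130:250,130:330] if n=="top" else p[220:400,260:460],None,fx=3,fy=3);cv2.imwrite(f"pics/d_{n}.png",im)
a,b=cv2.imread("pics/d_top.png"),cv2.imread("pics/d_scene.png")
b=cv2.resize(b,(400,360));a=cv2.resize(a,(400,240));cv2.imwrite("pics/d.png",np.vstack([a,b]))
E
```

```text
eef_pos: [0.5919, 0.0731, -0.0233]
force: [0.5, 0.2, -1.1]
opening: 0.0402
grip_force: 0.0
eef_pos: [0.5936, -0.0794, 0.1892]
force: [1.4, 0.5, -0.8]
opening: 0.0401
grip_force: 0.0
eef_pos: [0.5936, -0.1987, 0.186]
force: [0.8, 0.9, 0.5]
opening: 0.0401
grip_force: 0.0
collar top (array([0.587 , 0.2104]), 0.0329, 310, np.float64(0.1852))
disc2 (array([0.5848, 0.2093]), 0.0505, 490, np.float64(0.1443))
handle 102 [0.0574 0.0576 0.1252] [0.5888 0.0915 0.0206]
rear wall y 40 [0.1311 0.1312 0.1327 0.1344]
jug pts 0 0
collar top (array([0.5942, 0.2136]), 0.0325, 451, np.float64(0.1846))
disc2 (array([0.5996, 0.2163]), 0.0506, 682, np.float64(0.144))
handle 160 [0.0587 0.0604 0.1259] [0.5941 0.0922 0.0199]
rear wall y 18 [0.1319 0.132  0.134  0.1352]
jug pts 0 0
```

View pics/d.png

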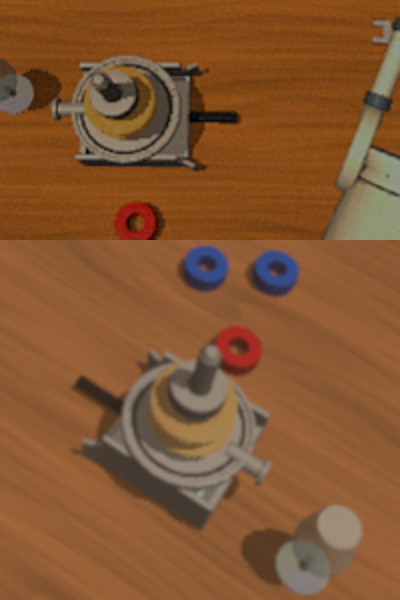

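The pictures show the stack at (120,100) in the upper half and the tray under the plate. The tray's rear wall is at y≈0.131 and its handle end at y≈0.058, so its origin is at about 0.207, where home is 0.2066. The jug is hidden under the plate, but it rode centred during the slow slide. Everything is released, so I'm handing in.

```bash
python3 -c "
from plant import *
print(hand_in())"
```

```text
the job is handed in; nothing more can be done
None
```

I handed the job in, but `hand_in()` gave no verdict. Both modules and the collar measured seated on the post and the tray fully home. The jug is hidden under the plate, so I couldn't check it there; it was centred in the tray before it went under. The bottle, glass and spanner were not touched.

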